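# Move the drying spot plate to the cooling rack with the lifter

### The job

The white porcelain spot plate has dried on the warmer: pick up the lifter, slide its blade under the plate between the two ribs, lift the plate off and set it gently, level, square and centred across both rails of the low cooling rack. Then draw the lifter out and stand it upright on its blade on the open bench, well clear of the rack. The plate is hot and brittle, so never touch it with the gripper or arm, tip or drop it, and leave the bottles and the beaker where they are.

Things in the scene. Friction and masses are not known exactly. Their poses are not given: they have to be found in the camera images.
- plate: white porcelain spot plate, a flat slab 100 (x) x 120 (y) x 10 mm thick with 12 shallow wells on top, about 0.24 kg; origin at the centre of its underside, z up. It starts lying across the two ribs of the warmer, nearly square to it.
- lifter: loose hand lifter, 0.22 kg, standing on its flat steel blade: 3 mm thick, 60 mm wide, 120 long (x -60 to +60, leading edge +x, last 20 mm 44 wide). Neck 6 x 24 mm rises at x = -55 (front face -52). Black handle bar over the blade, x -75 to +30, 16 wide, z 78 to 102 mm; 75 mm free between blade and bar. Origin: centre of the blade's underside, z up, x forward
- lifter_grip (a point): place to grip the lifter: middle of the handle bar's cross-section, in the lifter's frame at x = -20, y = 0, z = 90 mm; the fingers close across the 16 mm width
- warmer: fixed grey bench warmer 190 (x) x 170 (y) mm, dark flat top at z = 45 mm, dial on its -x face; on top two steel ribs along x, 170 long, 10 wide, centred at y = -50 and +50, z 45 to 67 mm. The channel between them is 90 wide, 22 high, open at both x ends. The plate lies on the rib tops. Origin: centre of its underside
- rack: fixed low cooling rack, open frame 180 (x) x 130 (y) mm: two aluminium rails along x, 10 wide, centred at y = -50 and +50, tops at z = 40 mm, undersides 26 mm; the 90 mm between is free and open at both x ends but for two black cross feet at x = -75 and +75, 12 wide, 10 mm high. Origin: its centre, on the bench
- wash_bottle: bystander: white plastic bottle, 68 mm in diameter, 160 mm tall; origin at the centre of its underside
- beaker: bystander: glass beaker, 72 mm in diameter, 90 mm tall; origin at the centre of its underside
- reagent_jar: bystander: amber glass jar with black cap, 72 mm in diameter, 110 mm tall; origin at the centre of its underside
There are look-alikes about, which are no part of the job. Leave any green look-alike of the lifter alone. Of the things that look like the rack, the larger one is meant.

How it is judged:
On the way:
1. the plate is carried clear of the warmer on the lifter's blade, fairly level (z of plate in the frame of warmer above 0.077 m and contact force between plate and lifter above 0.5 N and contact force between plate and warmer below 0.1 N and angle between plate's own z axis and vertical below 0.3 rad), for 0.2 s.
At the end, for the whole second after the job is handed in: plate at rest on both rack rails: underside within 4 mm of rail tops, level to 0.06 rad, centred within 30 mm along and 20 mm across, square to 0.25 rad; lifter off the plate, at rest on its blade on the bench, upright to 0.1 rad, over 120 mm from rack (centres) (x of plate in the frame of rack between -0.03 and 0.03 m and y of plate in the frame of rack between -0.02 and 0.02 m and z of plate in the frame of rack between 0.036 and 0.044 m and angle between plate's own z axis and vertical below 0.06 rad and angle between the x axis of plate and the x axis of rack, either way round below 0.25 rad and linear speed of each of plate, lifter below 0.02 m/s and contact force between plate and lifter below 0.1 N and height (world z) of lifter below 0.006 m and angle between lifter's own z axis and vertical below 0.1 rad and horizontal distance between lifter and rack above 0.12 m); the robot touches nothing.
It fails at once if the gripper or the arm touches the plate (contact force between any of the fingers, the arm and plate above 0.5 N).
It fails at once if the plate is tipped by more than 0.5 rad (angle between plate's own z axis and vertical above 0.5 rad).
It fails at once if the plate is dropped or struck (more than 30 N on it) (contact force between plate and anything else above 30 N).
It fails at once if the plate falls onto the rack instead of being lowered (faster than 0.4 m/s within 25 mm of its seat) (linear speed of plate above 0.4 m/s and z of plate in the frame of rack below 0.065 m and horizontal distance between plate and rack below 0.12 m).
It fails at once if a bystander is moved by more than 30 mm or tipped (distance of any of wash_bottle, beaker, reagent_jar from where it was at the start of the episode above 0.03 m or angle between any of wash_bottle, beaker, reagent_jar's own z axis and vertical above 0.3 rad).
It also fails if it takes over 64 s, if anything falls off the work surface, if the arm or the gripper's body presses on something with over 40 N, if the wrist force passes 120 N, or if a joint passes its speed limit or range.

### The arm

A 6-joint arm with a two-finger parallel gripper is mounted at the origin on the work surface. World frame = base frame: x ahead of the robot, y to its left, z up, the work surface at z = 0. Lengths are in m, angles in rad, forces in N, time in s.
With the tool pointing down it reaches from about 0.275 to 0.775 m from the base axis. Payload 14.6 kg.
Tool frame: the origin (TCP) lies midway between the tips of the shut fingers; the grasp point (between the pads) lies 19 mm behind it (bot.grasp_offset is the distance from the TCP to the grasp point, in m); z points along the fingers, y is the line along which they close (so a half turn about z gives the same grasp; the last joint's range is limited). The gripper opens to 85 mm and grips with 20 to 120 N. Pads are 22 mm wide; open, the fingers measure 114 mm over their backs; the gripper's body (76 mm by 85 mm) begins 54 mm behind the grasp point. The pads swing forward as they close: fully open they stand 13 mm farther back than shut.
Start: joints at [0.948, 0.263, -0.048, 1.259, 0, 1.415], TCP at [0.237, 0.469, 0.231] pointing down, gripper open.
Joint ranges: [-2.65, 2.65], [-0.89, 1.7], [-1.18, 1.37], [-2.13, 2.11], [-1.35, 1.29], [-3.14, 3.14]. Speed limits (rad/s): [1.89, 1.89, 2.57, 2.79, 3.14, 3.14].

### API

Orientations are given as a 3x3 rotation matrix whose columns are the frame's x, y, z axes.
In Python, from workcell import monitor, optics, finish_job, bot gives the robot as it stands.
- The arm moves only by the tool arm_command, never from a script. Its argument "moves" is a list of rows, each a list of 5 numbers: the shift along the tool's x, y, z normalised to -1 to 1, where 1 is 0.25 m, then the turn about the tool's z normalised to -1 to 1, where 1 is pi/2 rad, then the closure, from -1 (fully open) to 1 (shut). In form: [[x, y, z, spin, jaw], ...]. A call has 1 to 5 rows; each row shifts and turns the commanded pose from where the row before left it, along the tool's axes as they then stand; what a row does not reach is not made up. A row lasts 1/10 s, in which the tool goes at most 50 mm and 8.59 degrees, less where a joint would pass 70% of its speed; a pose out of reach is approached as far as the arm can. A call with a number of a shift or a turn outside -1 to 1 is refused whole. A call with a gripper value outside its range is refused whole. The fingers move at their own pace and stop on an object; "grip_force" is the grip in N (left out, the last holds). Time passes only in rows, so rows that do not move let the fingers close. It gives the time, the measured TCP pose, the force, the opening and the grip force at its end, in the units of the state.
- monitor.get_obs(): the state, without advancing time (a new reading comes with each control period).
- optics.camera(name): name is "side" or "top" or "wrist"; returns a dict with "image" (400x640x3 uint8, red, green, blue), "mtx" (3x3 intrinsics, pixels), "k1" (the pictures are not rectified: a ray, as slopes to the right and down, at radius r is drawn at 1 + k1 r^2 times it, then the intrinsics apply), "rvec" (rotation vector, rad) and "tvec" (3), from world to camera coordinates, as OpenCV has them; the wrist camera has in their place "tool_from_camera" (4x4, takes a point from camera to tool coordinates, whose origin is the TCP and whose axes are the flange's). Camera axes: x right, y down, z forward; pixel columns grow to the right and rows downward; lengths in m; the calibration is good to about 2 mm. A picture is of the moment at which its call begins: read the wrist's pose just before it. There is no depth.
- finish_job(): hands the job in; it is judged then, once.
The state is a dict: "clock": time; "joint_positions": joint angles; "joint_vel": joint speeds; "effort": joint torques, N m; "ee_pos": TCP position; "eef_rot": TCP orientation; "force": force on the tool from outside, world axes, zero at the start; "ft_torque": the same for the moment, N m; "grip_width": opening from 0.0 (shut) to 1.0 (fully open); "grip_force": force on a finger pad.
Only numpy, scipy, OpenCV 4.12 (cv2) and the standard library are available. Lean on these libraries where they do the work, as an engineer would, in place of code of your own. Each camera call takes 0.05 s, during which the arm holds its last target. There are 200 camera calls.

## Working session

There is one attempt and no reset: what is moved stays moved. The work goes in short steps, Python scripts to look and compute and a tool call to move; the robot and the scene stay as the last step left them, time stands still between calls to the robot, and variables do not carry over. Pictures are saved under pics/ and viewed, at most 10 in all, crops included, and the job is handed in when it is done.

Besides the shell and the picture viewer there is one more tool, called after "Request:" in YAML: its name, and indented under it one key for each argument. arm_command: Moves the arm, as the interface text tells. Scaled input: -1 to 1 covers 0.25 m each way for a shift and pi/2 rad each way for a turn. Its arguments: {"type":"object","properties":{"moves":{"type":"array"},"grip_force":{"type":"number"}},"required":["moves"]}

```bash
mkdir -p pics; python3 - <<'E'
from workcell import monitor, optics
import cv2,pickle
for n in ("top","side"):
    c=optics.camera(n); pickle.dump(c,open(f"{n}.pkl","wb")); cv2.imwrite(f"pics/{n}0.png",c["image"][:,:,::-1])
    print(n,c["mtx"].tolist(),c["k1"],c["rvec"],c["tvec"])
o=monitor.get_obs(); print(o)
E
```

```text
top [[503.33653277045335, 0.0, 317.6423890754931], [0.0, 503.33653277045335, 199.96361076592487], [0.0, 0.0, 1.0]] 0.02981655691646027 [ 2.17908661 -2.23412842  0.03504288] [0.00697401 0.55592423 1.44393766]
side [[385.4594988477988, 0.0, 312.20387610501126], [0.0, 385.4594988477988, 200.85737765498573], [0.0, 0.0, 1.0]] -0.017796366124667284 [ 2.04685985 -0.55669805  0.34971601] [-0.49965506  0.20673285  0.87007728]
{'clock': 0.1, 'joint_positions': array([ 9.47677057e-01,  2.63510169e-01, -4.88816703e-02,  1.25937689e+00,
        1.20159312e-05,  1.41551638e+00]), 'joint_vel': array([-0.00187179, -0.00105211,  0.00188754,  0.00097075,  0.00025156,
       -0.00068187]), 'effort': array([ 3.90537272e-03, -6.38574815e+01,  3.85063255e+01,  1.00315787e-02,
       -8.65517040e-05, -6.31439391e-06]), 'ee_pos': array([0.23660438, 0.4683935 , 0.23085198]), 'eef_rot': array([[-8.92544699e-01,  4.50958565e-01, -5.77221424e-04],
       [ 4.50958906e-01,  8.92544370e-01, -7.82636010e-04],
       [ 1.62259320e-04, -9.58840763e-04, -9.99999527e-01]]), 'force': array([-0.19471904,  0.78559453,  0.26886316]), 'ft_torque': array([ 0.01702022, -0.00384384, -0.01553497]), 'grip_force': 0.0, 'grip_width': 0.9999947980457532}
```

View pics/top0.png

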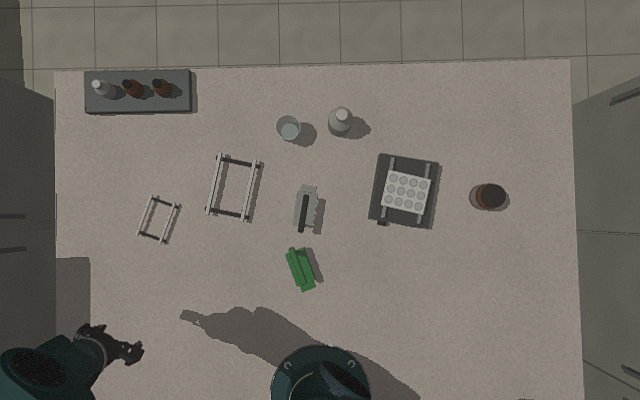

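View pics/side0.png

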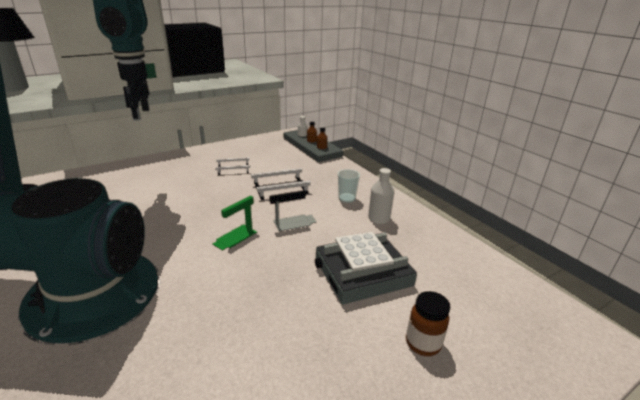

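Top view: two rack look-alikes are at (235,187) and (158,218), and the larger one at (235,187) is meant. Two lifters are at (304,210), with a black handle and steel blade, and at (300,268), which is green and to be left alone. The plate is on the warmer at (407,192), with the dial at (382,223). I'll confirm these in an enlarged crop and measure.

```bash
cat > h.py <<'E'
import numpy as np, cv2, pickle
def ray(c,px):
    px=np.atleast_2d(np.float64(px)); 
    d=cv2.undistortPoints(px[:,None],c["mtx"],np.array([c["k1"],0,0,0.]))[:,0]
    R=cv2.Rodrigues(np.float64(c["rvec"]))[0]
    return -R.T@c["tvec"], np.c_[d,np.ones(len(d))]@R
def plane(c,px,z):
    o,d=ray(c,px); return (o+d*((z-o[2])/d[:,2])[:,None])[:,:2]
def blobs(mask,box,amin=30):
    x0,y0,x1,y1=box; m=np.zeros(mask.shape,np.uint8); m[y0:y1,x0:x1]=mask[y0:y1,x0:x1]
    cs,_=cv2.findContours(m,cv2.RETR_EXTERNAL,cv2.CHAIN_APPROX_NONE)
    return sorted([k for k in cs if cv2.contourArea(k)>amin],key=cv2.contourArea,reverse=True)
def rect(c,k,z):
    w=plane(c,k[:,0].astype(float),z)*1000
    (cx,cy),(a,b),t=cv2.minAreaRect(w.astype(np.float32))
    if a<b: a,b,t=b,a,t+90
    t=(t+90)%180-90   # long-axis angle deg from world x
    return np.round([cx,cy,a,b,t],1)
E
python3 - <<'E'
from h import *
c=pickle.load(open("top.pkl","rb")); im=c["image"]; 
cv2.imwrite("pics/crop0.png",cv2.resize(im[140:300,130:450],None,fx=2.5,fy=2.5,interpolation=cv2.INTER_CUBIC)[:,:,::-1])
hsv=cv2.cvtColor(im,cv2.COLOR_RGB2HSV); H,S,V=cv2.split(hsv)
for p in [(407,192),(304,215),(310,192),(255,190),(380,190),(370,200),(330,150),(391,165),(216,180)]: print(p,im[p[1],p[0]],hsv[p[1],p[0]])
print("origin top cam",ray(c,[[0,0]])[0])
white=((V>185)&(S<30)).astype(np.uint8)
for k in blobs(white,(380,160,435,220)): print("plate",rect(c,k,.077),k[:,0].mean(0))
dark=(V<50).astype(np.uint8)
for k in blobs(dark,(285,180,325,240)): print("handle",rect(c,k,.102),k[:,0].mean(0))
for k in blobs((V<110).astype(np.uint8),(360,145,445,232)): print("warmer",rect(c,k,.045))
E
```

```text
(407, 192) [115 115 112] [ 30   7 115]
(304, 215) [53 49 47] [10 29 53]
(310, 192) [96 97 91] [35 16 97]
(255, 190) [88 85 80] [19 23 88]
(380, 190) [69 66 64] [12 18 69]
(370, 200) [122 116 110] [ 15  25 122]
(330, 150) [142 134 126] [ 15  29 142]
(391, 165) [112 114 108] [ 40  13 114]
(216, 180) [68 67 64] [23 15 68]
origin top cam [ 0.51180454 -0.00437506  1.46016893]
warmer [ 570.  -251.6  201.9  183.3  -11. ]
```

View pics/crop0.png

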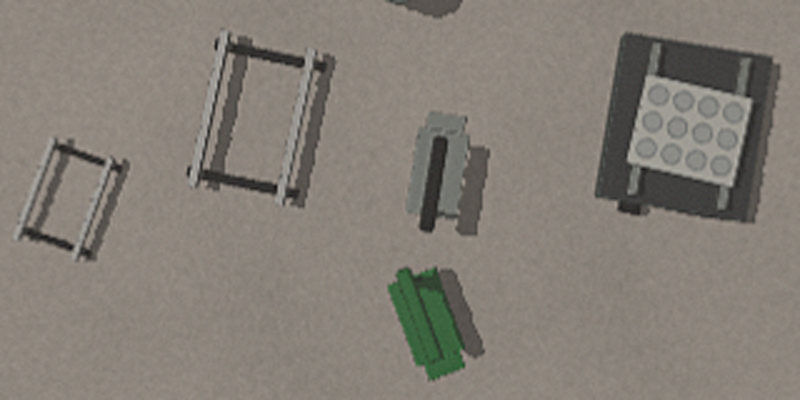

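The crop confirms it: the steel and black lifter is at crop (434,185) with its narrowed blade tip up, the large rack is at crop (262,118), and the plate is at (690,130) with the dial below. Now I'll measure with suitable thresholds.

```bash
python3 - <<'E'
from h import *
c=pickle.load(open("top.pkl","rb")); im=c["image"]; V=im.max(2).astype(int)
def pr(n,mask,box,z,amin=30):
    for k in blobs(mask.astype(np.uint8),box,amin)[:3]: print(n,rect(c,k,z),k[:,0].mean(0).round(1))
pr("handle",V<66,(285,180,325,240),.102)
pr("warmer",V<80,(360,145,445,232),.045)
pr("plate",V>130,(381,168,432,216),.077,300)
pr("plate2",V>105,(381,170,432,214),.077,300)
for t in (150,158): pr("rail%d"%t,V>t,(200,148,265,228),.040,20)
# blade tip / body: grey with low saturation (bench is reddish)
rb=im[:,:,0].astype(int)-im[:,:,2]
pr("blade",(rb<9)&(V>75),(288,178,325,240),.003)
pr("ribs",(V>95),(381,155,435,173),.067,8); pr("ribs",(V>95),(375,212,430,226),.067,8)
print(V[190,205:265]); print("feet px->",plane(c,[[238,160],[226,214]],.01)*1000)
E
```

```text
handle [518.4  33.4 101.   15.4 -10.1] [303.1 213.2]
warmer [ 569.6 -247.   199.3  171.7  -11.1] [402.7 191.7]
plate [ 570.6 -248.   117.9   99.4   75.2] [405.3 191.8]
plate2 [ 571.1 -248.8  134.8  118.3   88.5] [405.2 191.5]
rail150 [611.9 287.6 176.6   8.1 -13.3] [212.9 182.5]
rail150 [587.1 190.6 175.5   7.5 -13.3] [247.6 190.1]
blade [539.2  27.8 120.9  63.4 -11.4] [305.1 206.8]
ribs [ 663.8 -278.2  107.9   16.7   88.5] [415.9 156.5]
ribs [ 647.2 -222.2   41.7   36.    -1.5] [392.8 167. ]
ribs [ 636.5 -312.2   26.5    8.2  -11.2] [427.1 167.5]
ribs [ 498.8 -280.2   33.1   30.4   88.6] [417.7 215.5]
ribs [ 483.7 -223.    41.4    8.3   88.6] [395.8 224.3]
ribs [ 509.5 -185.1   13.9    8.3   -1.7] [382.6 214.5]
[146 143 139 143 141 119 156 158  95  86 152 150 154  85  91  92  90  88
 124 149 141 141 139 140 143 141 143 145 138 138 144 141 136 137 140 136
 139 139 138 142 139 143 153 154 138 103 141 149  90  85  88  88  82 116
 144 141 142 140 142 142]
feet px-> [[676.9714572  220.02889538]
 [522.0659068  257.653608  ]]
```

Estimates in mm:

| Object | Position | Yaw |
|---|---|---|
| Lifter grip | ≈ (520.5, 33) | −11° |
| Plate | ≈ (570.6, −248) | −14.8° |
| Warmer | ≈ (570, −247) | −11° |
| Rack | ≈ (599.5, 239) | −13.7° |

I'm moving above the lifter.

Request:
arm_command:
  moves:
    - [-0.16, -0.094, 0, 0, -1]
    - [-0.16, -0.094, 0, 0, -1]
    - [-0.16, -0.094, 0, 0, -1]
    - [-0.16, -0.094, 0, 0, -1]
    - [-0.16, -0.094, 0, 0, -1]

```text
clock: 0.6
ee_pos: [0.3627, 0.2718, 0.2312]
eef_rot: [[-0.893, 0.451, -0.0], [0.451, 0.893, -0.0], [0.0, -0.0, -1.0]]
force: [1.9, 1.2, -0.9]
grip_width: 1.001
grip_force: 0.0
```

Request:
arm_command:
  moves:
    - [-0.16, -0.094, 0, 0, -1]
    - [-0.16, -0.094, 0, 0, -1]
    - [-0.16, -0.094, 0, 0, -1]
    - [-0.16, -0.094, 0, 0, -1]
    - [-0.16, -0.094, 0, 0, -1]

```text
clock: 1.1
ee_pos: [0.4884, 0.0766, 0.2312]
eef_rot: [[-0.892, 0.451, -0.0], [0.451, 0.892, 0.0], [0.0, -0.0, -1.0]]
force: [1.2, 1.3, 0.0]
grip_width: 0.994
grip_force: 0.0
```

Request:
arm_command:
  moves:
    - [-0.16, -0.094, 0, 0, -1]
    - [0, 0, 0, -0.09, -1]
    - [0, 0, 0, -0.084, -1]
    - [0, 0, 0, 0, -1]

```text
clock: 1.5
ee_pos: [0.5129, 0.0391, 0.2309]
eef_rot: [[-0.981, 0.192, -0.001], [0.192, 0.981, 0.0], [0.001, -0.0, -1.0]]
force: [0.1, -0.9, 1.1]
grip_width: 0.998
grip_force: 0.0
```

```bash
cat >> h.py <<'E'
def where():
    from workcell import monitor
    o=monitor.get_obs(); R=o["eef_rot"]; yaw=np.degrees(np.arctan2(-R[1,0],-R[0,0]))  # lifter-forward = -tool x
    print("t",round(o["clock"],2),"tcp",(o["ee_pos"]*1000).round(1),"yaw",yaw.round(2),"tilt",np.degrees(np.arccos(-R[2,2])).round(2),"w",round(o["grip_width"],3),"f",o["force"].round(1),"gf",round(o["grip_force"],1))
    return o
def go(target,yaw):
    o=where(); R=o["eef_rot"]; d=R.T@(np.array(target)/1000-o["ee_pos"])
    y0=np.degrees(np.arctan2(-R[1,0],-R[0,0]))
    print("units xyz",(d/0.25).round(3),"spin",round(-(yaw-y0)/90,4))
E
python3 - <<'E'
from h import *; from workcell import optics
go([520.5,33,71],-11.1)
o=where(); c=optics.camera("wrist"); c["pose"]=(o["ee_pos"],o["eef_rot"]); pickle.dump(c,open("w1.pkl","wb"))
print(c["tool_from_camera"].round(3).tolist()); cv2.imwrite("pics/w1.png",c["image"][:,:,::-1])
E
```

```text
t 1.5 tcp [512.9  39.1 230.9] yaw -11.06 tilt 0.04 w 0.998 f [ 0.1 -0.9  1.1] gf 0.0
units xyz [-0.035 -0.018  0.64 ] spin 0.0004
t 1.5 tcp [512.9  39.1 230.9] yaw -11.06 tilt 0.04 w 0.998 f [ 0.1 -0.9  1.1] gf 0.0
[[0.0, -0.953, -0.302, 0.077], [1.0, 0.0, 0.0, 0.0], [-0.0, -0.302, 0.953, -0.142], [0.0, 0.0, 0.0, 1.0]]
```

View pics/w1.png

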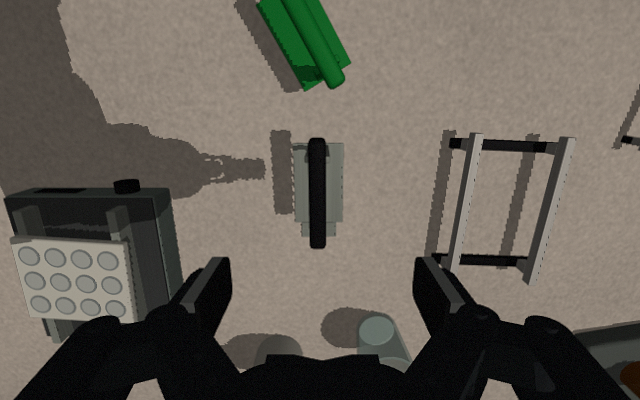

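The wrist view shows the lifter handle near column 317, upright and aligned with the tool. Its ends are at rows 138 and 248. I'll refine the grip point from this view.

```bash
cat >> h.py <<'E'
def wcam(c):
    p,R=c["pose"]; T=np.eye(4); T[:3,:3]=R; T[:3,3]=p
    W=np.linalg.inv(T@c["tool_from_camera"]); c["rvec"]=cv2.Rodrigues(W[:3,:3].copy())[0]; c["tvec"]=W[:3,3]; return c
E
python3 - <<'E'
from h import *
c=wcam(pickle.load(open("w1.pkl","rb"))); V=c["image"].max(2)
for k in blobs((V<50).astype(np.uint8),(295,125,335,252)): print("handle",rect(c,k,.102),k[:,0].mean(0))
for n,p,z in (("blade rear L/R",[[297,143],[342,143]],.003),("blade front narrow",[[302,236],[336,236]],.003),("plate",[[12,240],[130,242],[27,317],[135,322]],.077),("rails",[[475,135],[570,139],[445,268],[533,282]],.04)): print(n,(plane(c,p,z)*1000).round(1).tolist())
E
```

```text
handle [517.3  34.4 103.6  19.1 -11.1] [317.08230453 192.44444444]
blade rear L/R [[478.1, 16.6], [488.2, 68.4]]
blade front narrow [[595.2, -2.6], [603.5, 40.4]]
plate [[510.4, -290.0], [536.2, -168.3], [602.3, -320.1], [631.6, -200.3]]
rails [[501.6, 205.5], [524.9, 304.8], [653.3, 162.7], [693.8, 267.5]]
```

Request:
arm_command:
  moves:
    - [-0.032, -0.015, 0.18, 0, -1]
    - [0, 0, 0.18, 0, -1]
    - [0, 0, 0.18, 0, -1]
    - [0, 0, 0.095, 0, -1]
    - [0, 0, 0, 0, -1]
  grip_force: 80

```text
clock: 2.05
ee_pos: [0.5179, 0.0347, 0.0699]
eef_rot: [[-0.981, 0.196, -0.005], [0.196, 0.981, 0.0], [0.005, -0.001, -1.0]]
force: [0.2, -0.1, 1.4]
grip_width: 1.0
grip_force: 0.0
```

Request:
arm_command:
  moves:
    - [0, 0, 0, 0, 0.2]
    - [0, 0, 0, 0, 1]
    - [0, 0, 0, 0, 1]
    - [0, 0, 0, 0, 1]
    - [0, 0, 0, 0, 1]

```text
clock: 2.55
ee_pos: [0.5203, 0.0342, 0.0731]
eef_rot: [[-0.981, 0.193, 0.001], [0.193, 0.981, -0.0], [-0.001, -0.0, -1.0]]
force: [-0.0, 0.0, 6.2]
grip_width: 0.173
grip_force: 79.5
```

```bash
python3 -c "
from h import *; where()"
```

```text
t 2.55 tcp [520.3  34.2  73.1] yaw -11.16 tilt 0.06 w 0.173 f [-0.   0.   6.2] gf 79.5
```

Request:
arm_command:
  moves:
    - [0, 0, -0.06, 0, 1]
    - [0, 0, -0.12, 0, 1]
    - [0, 0, -0.13, 0, 1]
    - [0.03, -0.1, 0, 0, 1]
    - [0.06, -0.17, 0, 0, 1]

```text
clock: 3.05
ee_pos: [0.4858, -0.0274, 0.1508]
eef_rot: [[-0.982, 0.191, 0.002], [0.191, 0.982, -0.0], [-0.002, 0.0, -1.0]]
force: [0.4, -1.1, -2.8]
grip_width: 0.173
grip_force: 78.6
```

Request:
arm_command:
  moves:
    - [0.06, -0.17, 0, 0, 1]
    - [0.06, -0.17, 0, 0, 1]
    - [0.06, -0.17, 0, 0, 1]
    - [0.05, -0.17, 0, 0, 1]
    - [0.02, -0.09, 0, 0.026, 1]

```text
clock: 3.55
ee_pos: [0.3847, -0.2066, 0.1502]
eef_rot: [[-0.972, 0.235, -0.0], [0.235, 0.972, -0.001], [0.0, -0.001, -1.0]]
force: [0.3, 0.4, -2.3]
grip_width: 0.175
grip_force: 78.7
```

Request:
arm_command:
  moves:
    - [0, 0, 0, 0, 1]
    - [0, 0, 0, 0, 1]

```text
clock: 3.75
ee_pos: [0.3861, -0.2046, 0.15]
eef_rot: [[-0.972, 0.234, -0.0], [0.234, 0.972, 0.0], [0.0, 0.0, -1.0]]
force: [-0.5, -0.3, -2.0]
grip_width: 0.176
grip_force: 78.7
```

```bash
python3 - <<'E'
from h import *; from workcell import optics
o=where(); c=optics.camera("wrist"); c["pose"]=(o["ee_pos"],o["eef_rot"]); pickle.dump(c,open("w2.pkl","wb"))
c2=optics.camera("top"); pickle.dump(c2,open("t2.pkl","wb"))
w=c["image"]; t=cv2.resize(c2["image"][140:250,330:490],None,fx=2.5,fy=2.5,interpolation=cv2.INTER_CUBIC)
cv2.imwrite("pics/w2.png",w[:,:,::-1]); cv2.imwrite("pics/t2.png",cv2.resize(t,None,fx=1.6,fy=1.6)[:,:,::-1])
E
```

```text
t 3.75 tcp [ 386.1 -204.6  150. ] yaw -13.55 tilt 0.02 w 0.176 f [-0.5 -0.3 -2. ] gf 78.7
```

View pics/w2.png

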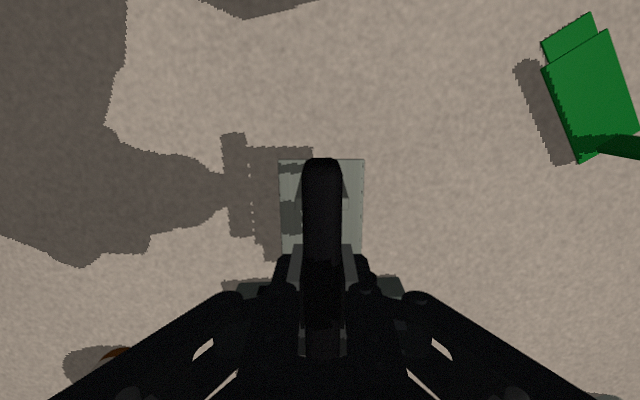

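View pics/t2.png

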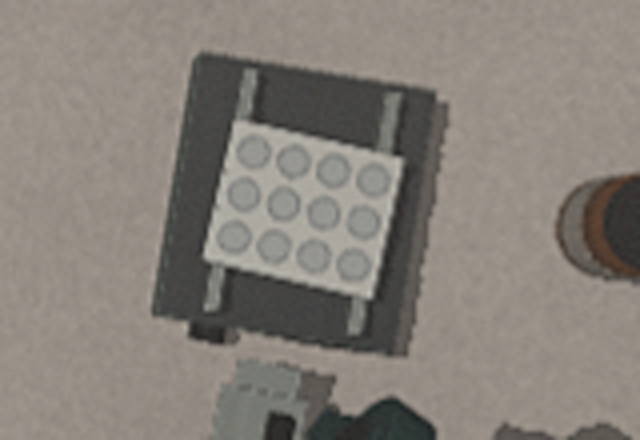

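Top crop: the plate corners are at (236,120), (405,157), (373,298) and (204,260). The rib ends are at (250,68), (393,92), (213,310) and (356,333). The blade's leading edge is at about (240,362) to (300,371), just short of the warmer.

```bash
python3 - <<'E'
from h import *
c=pickle.load(open("t2.pkl","rb")); f=lambda p:np.array(p)/4.0+[330,140]-.3
a=lambda v:np.degrees(np.arctan2(v[1],v[0])).round(2)
r=plane(c,f([[250,68],[393,92],[213,310],[356,333]]),.067)*1000
print("ribs c",r.mean(0),"yaw",a(r[:2].mean(0)-r[2:].mean(0)),np.linalg.norm(r[0]-r[1]))
V=c["image"].max(2)
for k in blobs((V>100).astype(np.uint8),(381,172,431,214),300): print("plate mask",rect(c,k,.077))
p=plane(c,f([[236,120],[405,157],[373,298],[204,260]]),.077)*1000
print("plate c",p.mean(0),"yaw",a(p[0]+p[1]-p[2]-p[3]),np.linalg.norm(p[0]-p[1]),np.linalg.norm(p[0]-p[3]))
rt=plane(c,f([[240,362],[300,371]]),.080)*1000
print("tip",rt,rt.mean(0)); 
tcp=np.array([386.1,-204.6]);y=np.radians(-13.55);u=np.array([np.cos(y),np.sin(y)])
print("tip predicted from grip",tcp+80*u)
pc=np.array(p.mean(0)); y=np.radians(-13.5);u=np.array([np.cos(y),np.sin(y)]);n=np.array([-u[1],u[0]])
print("tcp rel plate along",(tcp-pc)@u,"across",(tcp-pc)@n,"rel ribs",(tcp-r.mean(0))@n)
E
```

```text
ribs c [ 576.12897015 -250.49620244] yaw -10.4 100.28438712885503
plate mask [ 568.4 -248.7  134.8  112.8   88.5]
plate c [ 570.05550049 -249.57853556] yaw -14.51 118.6707607872488 98.92524267583782
tip [[ 466.07416652 -201.84377542]
 [ 458.93055012 -242.63328515]] [ 462.50235832 -222.23853028]
tip predicted from grip [ 463.87326645 -223.34350622]
tcp rel plate along -189.37282596867786 across 0.7922162941184138 rel ribs 0.2667046341061683
```

Request:
arm_command:
  moves:
    - [0, 0, 0.05, 0, 1]
    - [0, 0, 0.04, 0, 1]
    - [0, 0, 0, 0, 1]
    - [-0.04, 0, 0, 0, 1]
    - [-0.05, 0, 0, 0, 1]

```text
clock: 4.35
ee_pos: [0.4093, -0.2099, 0.128]
eef_rot: [[-0.972, 0.233, 0.001], [0.233, 0.972, -0.0], [-0.001, -0.0, -1.0]]
force: [0.7, -0.6, -2.5]
grip_width: 0.169
grip_force: 78.7
```

Request:
arm_command:
  moves:
    - [-0.06, 0, 0, 0, 1]
    - [-0.06, 0, 0, 0, 1]
    - [-0.06, 0, 0, 0, 1]
    - [-0.03, 0, 0, 0, 1]
    - [0, 0, 0, 0, 1]

```text
clock: 4.85
ee_pos: [0.4606, -0.2222, 0.1275]
eef_rot: [[-0.973, 0.233, 0.0], [0.233, 0.973, -0.0], [-0.0, -0.0, -1.0]]
force: [-0.0, 0.5, -2.0]
grip_width: 0.172
grip_force: 78.7
```

```bash
python3 - <<'E'
from h import *; from workcell import optics
go([570.05-24*.9724,-249.6+24*.2334,127.6],-13.55)
c=optics.camera("side"); cv2.imwrite("pics/s3.png",cv2.resize(c["image"][160:320,250:450],None,fx=4,fy=3.75,interpolation=cv2.INTER_CUBIC)[:,:,::-1])
E
```

```text
t 4.85 tcp [ 460.6 -222.2  127.5] yaw -13.45 tilt 0.02 w 0.172 f [-0.   0.5 -2. ] gf 78.7
units xyz [-0.355 -0.005 -0.   ] spin 0.0011
```

View pics/s3.png

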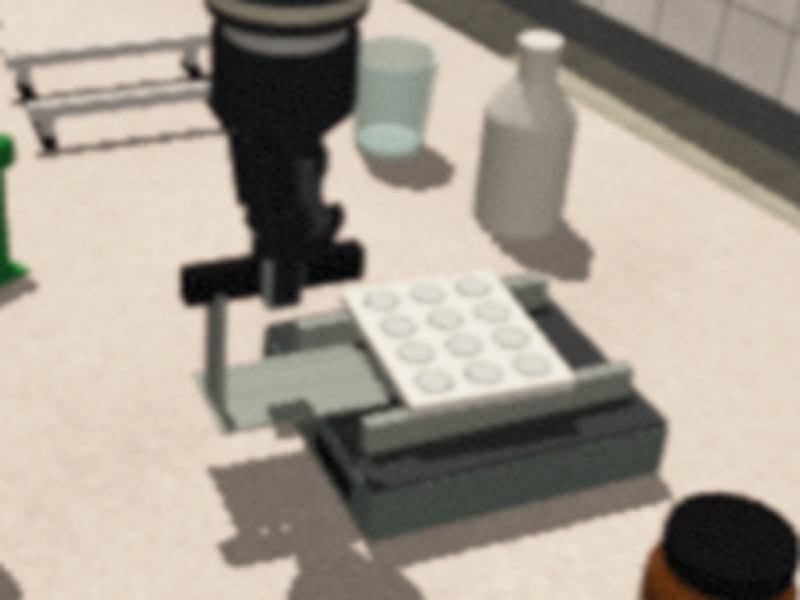

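Side crop: the blade is level in the channel, and its tip at about (385,400) is just passing under the plate. The neck at (215,365) is well back. I'm going on in, then lifting slowly.

Request:
arm_command:
  moves:
    - [-0.05, 0, 0, 0, 1]
    - [-0.06, 0, 0, 0, 1]
    - [-0.06, -0.003, 0, 0, 1]
    - [-0.06, -0.002, 0, 0, 1]
    - [-0.05, 0, 0, 0, 1]

```text
clock: 5.4
ee_pos: [0.5281, -0.2398, 0.1276]
eef_rot: [[-0.972, 0.233, 0.0], [0.233, 0.972, -0.0], [-0.0, -0.0, -1.0]]
force: [-1.0, 0.3, -1.4]
grip_width: 0.17
grip_force: 78.7
```

Request:
arm_command:
  moves:
    - [-0.04, 0, 0, 0, 1]
    - [-0.03, 0, 0, 0, 1]
    - [0, 0, 0, 0, 1]
    - [0, 0, -0.016, 0, 1]
    - [0, 0, -0.01, 0, 1]

```text
clock: 5.9
ee_pos: [0.5438, -0.2435, 0.1345]
eef_rot: [[-0.972, 0.233, -0.0], [0.233, 0.972, -0.0], [0.0, -0.0, -1.0]]
force: [0.4, -0.5, -1.9]
grip_width: 0.176
grip_force: 78.7
```

```bash
python3 -c "
from h import *; go([570.05-24*.9724,-249.6+24*.2334,127.6],-13.55)"
```

```text
t 5.9 tcp [ 543.8 -243.5  134.5] yaw -13.49 tilt 0.0 w 0.176 f [ 0.4 -0.5 -1.9] gf 78.7
units xyz [-0.012  0.001  0.028] spin 0.0007
```

Request:
arm_command:
  moves:
    - [0, 0, -0.008, 0, 1]
    - [0, 0, -0.008, 0, 1]
    - [0, 0, -0.008, 0, 1]
    - [0, 0, -0.008, 0, 1]
    - [0, 0, -0.01, 0, 1]

```text
clock: 6.4
ee_pos: [0.544, -0.2435, 0.1446]
eef_rot: [[-0.972, 0.233, -0.0], [0.233, 0.972, 0.0], [0.0, 0.0, -1.0]]
force: [-1.0, -0.0, -4.3]
grip_width: 0.174
grip_force: 78.5
```

Request:
arm_command:
  moves:
    - [0, 0, -0.02, 0, 1]
    - [0, 0, -0.02, 0, 1]
    - [0, 0, -0.02, 0, 1]
    - [0, 0, -0.01, 0, 1]
    - [0, 0, 0, 0, 1]

```text
clock: 6.9
ee_pos: [0.5443, -0.2437, 0.1625]
eef_rot: [[-0.972, 0.233, 0.001], [0.233, 0.972, -0.0], [-0.001, -0.0, -1.0]]
force: [0.2, -0.2, -4.8]
grip_width: 0.172
grip_force: 78.5
```

```bash
python3 - <<'E'
from h import *; from workcell import optics
where()
a=optics.camera("side"); b=optics.camera("top"); pickle.dump(b,open("t4.pkl","wb"))
A=cv2.resize(a["image"][160:320,270:430],(560,560),interpolation=cv2.INTER_CUBIC)
cv2.imwrite("pics/s4.png",A[:,:,::-1])
c=b; V=c["image"].max(2)
E
```

```text
t 6.9 tcp [ 544.3 -243.7  162.5] yaw -13.48 tilt 0.04 w 0.172 f [ 0.2 -0.2 -4.8] gf 78.5
```

View pics/s4.png

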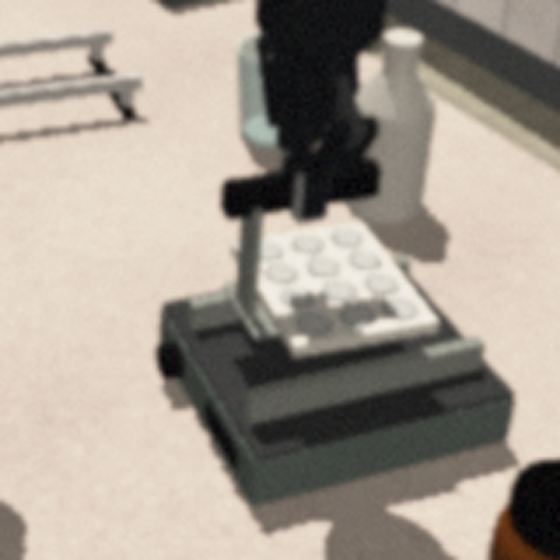

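Side crop: the plate rides level on the blade, clear of the ribs, with the near edge at about (360,345). The wrist force is −4.8 N, which matches lifter plus plate. I'm carrying it gently to the rack along tool y, backing off first to stay clear of the bottle.

Request:
arm_command:
  moves:
    - [0.02, 0.01, 0, 0, 1]
    - [0.03, 0.02, 0, 0, 1]
    - [0.04, 0.04, 0, 0, 1]
    - [0.04, 0.06, 0, 0, 1]
    - [0.04, 0.08, 0, 0, 1]

```text
clock: 7.5
ee_pos: [0.514, -0.1819, 0.1619]
eef_rot: [[-0.972, 0.234, -0.0], [0.234, 0.972, 0.0], [0.0, 0.0, -1.0]]
force: [1.0, 0.4, -4.2]
grip_width: 0.171
grip_force: 78.4
```

Request:
arm_command:
  moves:
    - [0.04, 0.1, 0, 0, 1]
    - [0.04, 0.1, 0, 0, 1]
    - [0.03, 0.1, 0, 0, 1]
    - [0.03, 0.1, 0, 0, 1]
    - [0.02, 0.1, 0, 0, 1]

```text
clock: 8.0
ee_pos: [0.5042, -0.0502, 0.1621]
eef_rot: [[-0.972, 0.233, -0.0], [0.233, 0.972, 0.0], [0.0, 0.0, -1.0]]
force: [0.7, 0.1, -5.2]
grip_width: 0.173
grip_force: 78.3
```

Request:
arm_command:
  moves:
    - [0.01, 0.1, 0, 0, 1]
    - [0, 0.1, 0, 0, 1]
    - [0, 0.1, 0, 0, 1]
    - [0, 0.1, 0, 0, 1]
    - [0, 0.1, 0, 0, 1]

```text
clock: 8.5
ee_pos: [0.5313, 0.0718, 0.1621]
eef_rot: [[-0.972, 0.233, -0.0], [0.233, 0.972, 0.0], [0.0, 0.0, -1.0]]
force: [0.5, -0.1, -4.5]
grip_width: 0.173
grip_force: 78.4
```

Request:
arm_command:
  moves:
    - [0, 0.1, 0, 0, 1]
    - [0, 0.1, 0, 0, 1]
    - [0, 0.1, 0, 0, 1]
    - [0, 0.1, 0, 0, 1]
    - [0, 0.08, 0, 0, 1]

```text
clock: 9.0
ee_pos: [0.5593, 0.1886, 0.162]
eef_rot: [[-0.973, 0.233, -0.0], [0.233, 0.973, 0.0], [0.0, 0.0, -1.0]]
force: [0.4, 0.1, -5.0]
grip_width: 0.175
grip_force: 78.5
```

Request:
arm_command:
  moves:
    - [0, 0.08, 0, 0, 1]
    - [0, 0.06, 0, 0, 1]
    - [0, 0.04, 0, 0, 1]
    - [0, 0.02, 0, 0, 1]
    - [0, 0, 0, 0, 1]

```text
clock: 9.5
ee_pos: [0.5715, 0.2359, 0.1619]
eef_rot: [[-0.973, 0.233, -0.0], [0.233, 0.973, -0.0], [0.0, -0.0, -1.0]]
force: [-1.0, -0.6, -5.5]
grip_width: 0.173
grip_force: 78.5
```

```bash
python3 - <<'E'
from h import *; from workcell import optics
go([573.8,244.9,162.5],-13.5)
b=optics.camera("top"); pickle.dump(b,open("t5.pkl","wb"))
A=cv2.resize(b["image"][130:250,180:290],None,fx=5,fy=5,interpolation=cv2.INTER_CUBIC)
cv2.imwrite("pics/t5.png",A[:,:,::-1])
E
```

```text
t 9.5 tcp [571.5 235.9 161.9] yaw -13.47 tilt 0.02 w 0.173 f [-1.  -0.6 -5.5] gf 78.5
units xyz [-0.     0.037 -0.002] spin 0.0004
```

View pics/t5.png

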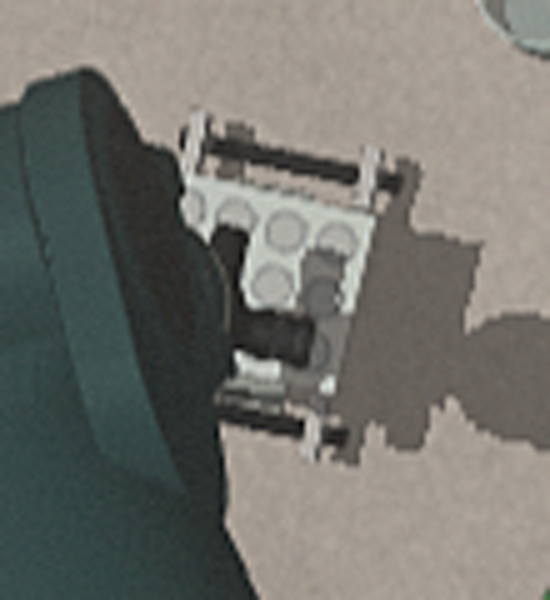

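Top crop: the plate's front right corner is at (378,213), its front edge runs to about (188,175), and its rear right corner is at about (335,395). The rack rail ends show at (200,112), (373,150) and (312,458). I'll check the plate against its expected position.

```bash
python3 - <<'E'
from h import *
c=pickle.load(open("t5.pkl","rb")); f=lambda p:np.array(p)/5.0+[180,130]-.3
p=plane(c,f([[378,213],[335,395],[188,175]]),.1018)*1000
print("corners",p.round(1)); m=(p[0]+p[1])/2; print("right edge len",np.linalg.norm(p[0]-p[1]),"yaw",np.degrees(np.arctan2(*(p[0]-p[1])[::-1])))
for y in (-13.5,-14.5):
    u=np.array([np.cos(np.radians(y)),np.sin(np.radians(y))]);n=np.array([-u[1],u[0]])
    print("centre from FR corner",p[0]-50*u+60*n)
print("expected",np.array([571.5,235.9])+26.4*np.array([.9724,-.2334]))
r=plane(c,f([[200,112],[373,150],[312,458]]),.040)*1000
print("rail ends",r.round(1),"rack c from right rail",(r[1]+r[2])/2+50*np.array([.237,.971]),np.degrees(np.arctan2(*(r[1]-r[2])[::-1])))
E
```

```text
corners [[632.1 159.8]
 [534.3 185.1]
 [655.1 261.9]]
right edge len 100.98026516341517 yaw -14.483977274544882
centre from FR corner [597.45373636 229.85682371]
centre from FR corner [598.68092877 230.45021891]
expected [597.17136 229.73824]
rail ends [[697.2 266.5]
 [673.3 169.4]
 [500.2 207.4]] rack c from right rail [598.57720961 236.92094939] -12.384388851506658
```

Request:
arm_command:
  moves:
    - [0, 0.01, 0, 0, 1]
    - [0, 0.015, 0, 0, 1]
    - [0, 0.01, 0.02, 0, 1]
    - [0, 0, 0.03, 0, 1]
    - [0, 0, 0.04, 0, 1]

```text
clock: 10.05
ee_pos: [0.5737, 0.2443, 0.1388]
eef_rot: [[-0.972, 0.233, 0.0], [0.233, 0.972, -0.0], [-0.0, 0.0, -1.0]]
force: [-0.1, 0.4, -4.3]
grip_width: 0.171
grip_force: 78.5
```

Request:
arm_command:
  moves:
    - [0, 0, 0.04, 0, 1]
    - [0, 0, 0.03, 0, 1]
    - [0, 0, 0.02, 0, 1]
    - [0, 0, 0, 0, 1]

```text
clock: 10.45
ee_pos: [0.5733, 0.2441, 0.1162]
eef_rot: [[-0.972, 0.233, -0.001], [0.233, 0.972, -0.0], [0.001, -0.001, -1.0]]
force: [0.1, -0.1, -4.6]
grip_width: 0.176
grip_force: 78.5
```

Request:
arm_command:
  moves:
    - [0, 0, 0.006, 0, 1]
    - [0, 0, 0.006, 0, 1]
    - [0, 0, 0.006, 0, 1]
    - [0, 0, 0.006, 0, 1]
    - [0, 0, 0, 0, 1]

```text
clock: 10.95
ee_pos: [0.5736, 0.2443, 0.1109]
eef_rot: [[-0.972, 0.233, -0.0], [0.233, 0.972, -0.0], [0.0, -0.0, -1.0]]
force: [0.1, -0.0, -4.6]
grip_width: 0.169
grip_force: 78.5
```

```bash
python3 -c "
from h import *; go([573.8,244.5,95],-13.5)"
```

```text
t 10.95 tcp [573.6 244.3 110.9] yaw -13.48 tilt 0.01 w 0.169 f [ 0.1 -0.  -4.6] gf 78.5
units xyz [-0.001  0.001  0.064] spin 0.0002
```

Plate underside ≈ 40.8 mm, so it is about to touch. I'm lowering through the rails.

Request:
arm_command:
  moves:
    - [0, 0, 0.005, 0, 1]
    - [0, 0, 0.005, 0, 1]
    - [0, 0, 0.006, 0, 1]
    - [0, 0, 0.008, 0, 1]
    - [0, 0, 0.01, 0, 1]

```text
clock: 11.45
ee_pos: [0.5738, 0.2443, 0.1025]
eef_rot: [[-0.972, 0.233, 0.0], [0.233, 0.972, 0.0], [-0.0, 0.0, -1.0]]
force: [-0.4, -1.0, -1.7]
grip_width: 0.172
grip_force: 78.8
```

Request:
arm_command:
  moves:
    - [0, 0, 0.015, 0, 1]
    - [0, 0, 0.015, 0, 1]
    - [0, 0, 0, 0, 1]
    - [0, 0, 0, 0, 1]

```text
clock: 11.85
ee_pos: [0.5736, 0.2443, 0.0949]
eef_rot: [[-0.972, 0.233, -0.0], [0.233, 0.972, -0.0], [0.0, -0.0, -1.0]]
force: [0.2, 0.4, -2.7]
grip_width: 0.174
grip_force: 78.8
```

```bash
python3 - <<'E'
from h import *; from workcell import optics
where(); a=optics.camera("side")
cv2.imwrite("pics/s6.png",cv2.resize(a["image"][120:250,200:360],None,fx=5,fy=4.6,interpolation=cv2.INTER_CUBIC)[:,:,::-1])
E
```

```text
t 11.85 tcp [573.6 244.3  94.9] yaw -13.48 tilt 0.01 w 0.174 f [ 0.2  0.4 -2.7] gf 78.8
```

View pics/s6.png

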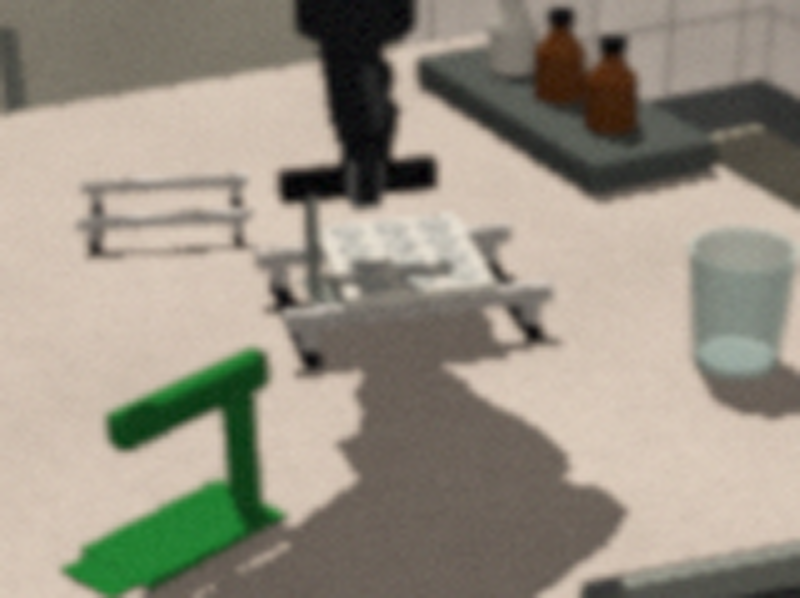

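Side crop: the plate lies flat on both rails at (410,250), and the lifter's weight alone (−2.7 N) is on the wrist. I'm drawing the lifter straight back.

Request:
arm_command:
  moves:
    - [0.02, 0, 0, 0, 1]
    - [0.04, 0, 0, 0, 1]
    - [0.06, 0, 0, 0, 1]
    - [0.07, 0, 0, 0, 1]
    - [0.08, 0, 0, 0, 1]

```text
clock: 12.4
ee_pos: [0.5068, 0.2602, 0.0951]
eef_rot: [[-0.972, 0.233, 0.0], [0.233, 0.972, 0.0], [-0.0, 0.0, -1.0]]
force: [-1.0, -0.2, -2.7]
grip_width: 0.175
grip_force: 78.8
```

Request:
arm_command:
  moves:
    - [0.09, 0, 0, 0, 1]
    - [0.09, 0, 0, 0, 1]
    - [0.09, 0, 0, 0, 1]
    - [0.09, 0, 0, 0, 1]
    - [0.09, 0, 0, 0, 1]

```text
clock: 12.9
ee_pos: [0.3969, 0.2864, 0.0952]
eef_rot: [[-0.972, 0.233, 0.0], [0.233, 0.972, 0.0], [-0.0, 0.0, -1.0]]
force: [-0.2, -0.7, -2.2]
grip_width: 0.176
grip_force: 78.8
```

Request:
arm_command:
  moves:
    - [0.08, 0, 0, 0, 1]
    - [0.04, 0, 0, 0, 1]
    - [0, 0, 0.04, 0, 1]
    - [0, 0, 0.025, 0, 1]
    - [0, 0, 0, 0, 1]

```text
clock: 13.4
ee_pos: [0.3696, 0.2929, 0.0776]
eef_rot: [[-0.972, 0.234, -0.001], [0.234, 0.972, -0.001], [0.001, -0.001, -1.0]]
force: [-0.1, 0.8, -1.9]
grip_width: 0.174
grip_force: 78.8
```

```bash
python3 - <<'E'
from h import *; from workcell import optics
where(); b=optics.camera("top"); pickle.dump(b,open("t7.pkl","wb"))
c=b; V=c["image"].max(2)
r=V[140:235,195:275]; print(r[50])
A=np.hstack([cv2.resize(b["image"][140:240,190:270],(400,500),interpolation=cv2.INTER_CUBIC),cv2.resize(b["image"][200:300,150:230],(400,500),interpolation=cv2.INTER_CUBIC)])
cv2.imwrite("pics/t7.png",A[:,:,::-1])
E
```

```text
t 13.4 tcp [369.6 292.9  77.6] yaw -13.51 tilt 0.08 w 0.174 f [-0.1  0.8 -1.9] gf 78.8
[156 153 152 152 154 156 155 151 151 155 157 131 183 183 168 143 148 153
 147 147 125 183 182 177 181 179 181 182 183 184 182 183 180 180 178 183
 170 149 143 149 150 151 145 183 185 144 161 159 162 162 161 164 150 157
 189 141  89  94  99  96  96  95  97  96  99  93 134 156 156 154 155 153
 154 157 155 158 155 155 159 152]
```

View pics/t7.png

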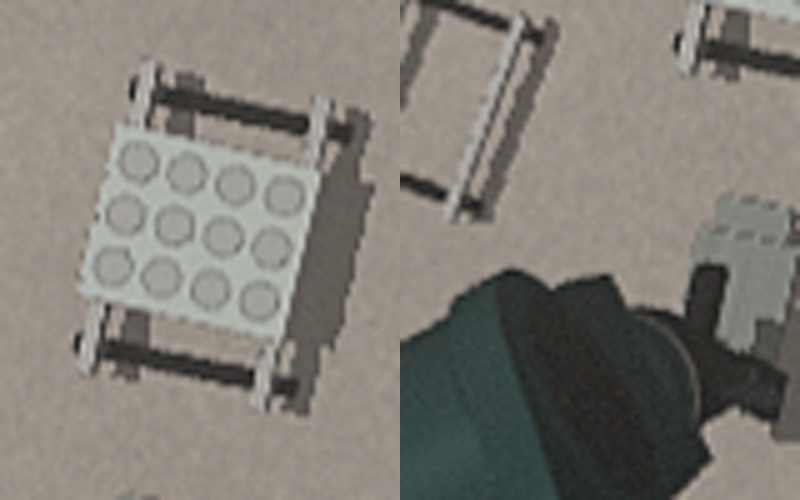

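Left: the plate is square and centred on the rails, with its centre at (200,232) against the rack centre at (205,235), about 3 mm off. Right: the lifter is on open bench, level, about 4.5 mm up. I'm setting it down and releasing.

Request:
arm_command:
  moves:
    - [0, 0, 0.008, 0, 1]
    - [0, 0, 0.006, 0, 1]
    - [0, 0, 0.004, 0, 1]
    - [0, 0, 0, 0, 1]
    - [0, 0, 0, 0, 1]
  grip_force: 80

```text
clock: 13.95
ee_pos: [0.3695, 0.2932, 0.0743]
eef_rot: [[-0.972, 0.233, 0.0], [0.233, 0.972, 0.0], [-0.0, 0.0, -1.0]]
force: [-0.2, 0.3, -1.3]
grip_width: 0.17
grip_force: 78.8
```

```bash
python3 -c "
from h import *; where()"
```

```text
t 13.95 tcp [369.5 293.2  74.3] yaw -13.48 tilt 0.0 w 0.17 f [-0.2  0.3 -1.3] gf 78.8
```

Request:
arm_command:
  moves:
    - [0, 0, 0.003, 0, 1]
    - [0, 0, 0.002, 0, 1]
    - [0, 0, 0, 0, 1]
  grip_force: 80

```text
clock: 14.25
ee_pos: [0.3694, 0.2932, 0.0732]
eef_rot: [[-0.972, 0.233, 0.0], [0.233, 0.972, -0.0], [-0.0, 0.0, -1.0]]
force: [-1.1, -1.0, 1.4]
grip_width: 0.168
grip_force: 79.3
```

Request:
arm_command:
  moves:
    - [0, 0, 0, 0, 0.4]
    - [0, 0, 0, 0, -0.2]
    - [0, 0, 0, 0, -1]
    - [0, 0, 0, 0, -1]
    - [0, 0, 0, 0, -1]

```text
clock: 14.75
ee_pos: [0.3695, 0.2933, 0.073]
eef_rot: [[-0.972, 0.233, 0.0], [0.233, 0.972, 0.0], [-0.0, 0.0, -1.0]]
force: [-0.1, -0.5, 0.8]
grip_width: 0.955
grip_force: 0.0
```

Request:
arm_command:
  moves:
    - [0, 0, -0.04, 0, -1]
    - [0, 0, -0.12, 0, -1]
    - [0, 0, -0.18, 0, -1]
    - [0, 0, -0.18, 0, -1]
    - [0, 0, 0, 0, -1]

```text
clock: 15.25
ee_pos: [0.3713, 0.2943, 0.2088]
eef_rot: [[-0.972, 0.233, 0.007], [0.233, 0.972, 0.004], [-0.006, 0.005, -1.0]]
force: [0.9, 0.1, -1.3]
grip_width: 0.998
grip_force: 0.0
```

```bash
python3 - <<'E'
from h import *; from workcell import optics
where(); a=optics.camera("side")
cv2.imwrite("pics/s8.png",cv2.resize(a["image"][100:260,200:360],(600,600),interpolation=cv2.INTER_CUBIC)[:,:,::-1])
E
```

```text
t 15.25 tcp [371.3 294.3 208.8] yaw -13.48 tilt 0.47 w 0.998 f [ 0.9  0.1 -1.3] gf 0.0
```

View pics/s8.png

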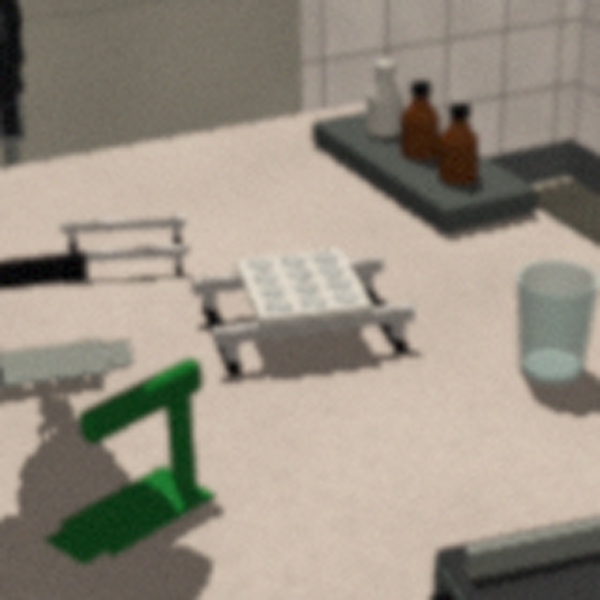

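Side crop: the plate sits level on the rack at (305,285). The lifter stands with its blade at about (60,360), tip corners at (132,345) and (128,365), and its handle above. I'll check numerically that the blade is on the bench.

```bash
python3 - <<'E'
from h import *
c=pickle.load(open("side.pkl","rb")); f=lambda p:np.array(p)*160/600+[200,100]-.4
print("tip corners",(plane(c,f([[132,343],[130,366]]),.003)*1000).round(1).tolist(),"expected mid [447,275], +-22 across")
print("handle front end",(plane(c,f([[85,266]]),.090)*1000).round(1).tolist(),"expected",[369.5+50*.972,293.2-50*.233])
where()
E
```

```text
tip corners [[453.9, 282.8], [437.3, 245.1]] expected mid [447,275], +-22 across
handle front end [[416.9, 276.8]] expected [418.1, 281.55]
t 15.3 tcp [370.6 293.9 206. ] yaw -13.48 tilt 0.3 w 1.001 f [ 0.2  0.  -0.2] gf 0.0
```

The lifter is on the bench where expected: the handle agrees within about 5 mm at its resting height and the blade tip within about 11 mm. The gripper is clear. I'm handing in.

```bash
python3 -c "
from workcell import finish_job; print(finish_job())"
```

```text
the job is handed in; nothing more can be done
None
```

I handed the job in at about 15 s with the plate level and about 3 mm off centre on the rack and the lifter upright about 220 mm from the rack centre; no verdict was returned, and I viewed 12 pictures, two over the limit of 10.

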